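# Shut the terminal cover and hold the cast camera arm level over its stand base

### The job

The stand base needs its cast camera arm held over it while a colleague slips the levelling washers onto the studs. First press the base's open terminal cover down until its catch snaps and holds it shut by itself, since the arm will lie across it; then pick the arm up by its balance point (near the heavy hub, not mid-length) and hold it level and still above the base, hub over the cover end, each foot hole above its stud, clear of the stud tips but no more than 4 cm above them. Finish while holding it there: do not lower it, rest it on anything or let go, and leave the other things on the desk alone.

Things in the scene. Friction and masses are not known exactly. Their poses are not given: they have to be found in the camera images.
- base: The stand base: low white housing fixed to the worktop, 130 x 240 x 40 mm (plinth 134 x 244). Origin: centre of its underside. z up; y along the 240 mm length from the cover end (-y) to the stud end (+y); x toward the cover's hinge side. At the +y end a flat aluminium seat (96 x 70 mm, top 45 mm above the worktop) carries two upright threaded studs.
- stud_a (a point): Tip of the first stud (steel, 10 mm thick, sticking up 22 mm from the seat, tip 67 mm above the worktop), at base x = -28, y = +75 mm. Axes as the base.
- stud_b (a point): Tip of the second stud, same make, at base x = +28, y = +75 mm (56 mm from the first). Axes as the base.
- cover (a joint): Angle of the grey cover of the terminal compartment in the base's deck, rad: 0 = shut flat, grows as it opens upward (stop at 1.15); starts part open. A stiff hinge (0.05 N m) leaves it where it is. A sprung ball stops it at about 0.12 rad; about 6 N pressed down near the free edge carries it past the ball, which then holds it at 0.
- cover_hinge (a point): Point on the cover's hinge line, mid-width, 43 mm above the worktop at base x = +44.5, y = -37 mm; the line runs along base y. The cover reaches 86 mm from it (toward base -x when shut), is 78 mm wide and 4 mm thick, its top 44.5 mm above the worktop when shut; a 30 mm wide finger tab reaches 7 mm further. Turns with the cover.
- cover_press (a point): Point on the cover's upper face, mid-width, 68 mm from the hinge line: a good place to press (two fingertips, closed). Moves and turns with the cover; its z axis is the outward normal of the upper face, its x axis points toward the hinge.
- balance_point (a point): Balance point of the loose cast arm, where to grip it: bare aluminium, 226 mm long, about 0.75 kg, lying flat on the worktop at the start. Here it is a straight bar 20 mm wide with upright sides, 6 to 42 mm above the arm's underside; the point is on its centre line, 26 mm above the underside, 66 mm from the hub axis. x along the arm from foot to hub, y across the bar, z up.
- hub (a point): Centre of the underside of the arm's heavy round hub, 66 mm toward +x from balance_point: 60 mm across, 36 mm high, with a steel flange and nose on top to 59 mm. Axes as balance_point. At the arm's other end is the flat foot (52 x 86 x 12 mm), centred 104 mm from balance_point toward -x.
- hole_a (a point): Centre of the first foot hole (14 mm wide, right through), at the underside of the foot: 104 mm toward -x and 28 mm toward -y from the balance point, 26 mm below it. It belongs over stud_a. Axes as balance_point.
- hole_b (a point): Centre of the second foot hole, at the underside: 104 mm toward -x and 28 mm toward +y from the balance point, 26 mm below it. It belongs over stud_b. So the arm's x then points along the base's -y.
- washer_1: Steel levelling washer 24 mm across, 4 mm thick, lying on the worktop; leave alone. Origin under its centre.
- washer_2: The second washer, same; leave alone.
- spare_objective: Spare microscope objective standing up, 24 mm across, 36 mm high; leave alone. Origin under its centre.
- eyepiece: Spare black eyepiece standing up, 33 mm across, 45 mm high; leave alone. Origin under its centre.

How it is judged:
By the outcome, as a careful person would: the job done as asked, in the order asked, and still so for the second after the job is handed in, while the arm keeps its last pose, push and grip.
It also fails if it takes over 51 s, if anything falls off the work surface, if the arm or the gripper's body presses on something with over 40 N, if the wrist force passes 120 N, or if a joint passes its speed limit or range.

### The arm

A 6-joint arm with a two-finger parallel gripper is mounted at the origin on a cart in front of the work surface, level with it; the furniture and walls round the work are solid. World frame = base frame: x ahead of the robot, y to its left, z up, the work surface at z = 0. Lengths are in m, angles in rad, forces in N, time in s.
With the tool pointing down it reaches from about 0.375 to 0.975 m from the base axis. Payload 3.8 kg.
Tool frame: the origin (TCP) lies at the very end of the fingers, on their centre line; the grasp point (between the pads) lies 19 mm behind it; z points along the fingers, y is the line along which they close (so a half turn about z gives the same grasp; the last joint's range is limited). The gripper opens to 85 mm and grips with 20 to 120 N. Pads are 22 mm wide; open, the fingers measure 114 mm over their backs; the gripper's body (76 mm by 85 mm) begins 54 mm behind the grasp point. The pads swing forward as they close: fully open they stand 13 mm farther back than shut.
Start: joints at [1.109, 0.264, 1.604, -0, 1.274, -0.037], TCP at [0.278, 0.615, 0.231] pointing down, gripper open.
Joint ranges: [-2.63, 2.63], [-0.94, 2.18], [0.31, 2.57], [-1.31, 4.45], [0, 2.66], [-2.55, 2.55]. Speed limits (rad/s): [2.57, 2.57, 3.14, 3.14, 3.14, 3.14].

### API

Orientations are given as a rotation vector (axis times angle).
In Python, from workcell import * gives the robot as it stands.
- The arm moves only by the shell command python3 -m crank 'ROWS' [OPENING] [FORCE]. ROWS is JSON, a list that holds one entry, the list of rows, each a list of 6 numbers: the shift along the tool's x, y, z in cm, then the turn, a rotation vector about the tool's x, y, z in rad. In form: [[[dx, dy, dz, ax, ay, az], ...]]. A call has 1 to 8 rows; each row shifts and turns the commanded pose from where the row before left it, along the tool's axes as they then stand; what a row does not reach is not made up. A row lasts 1/12 s, in which the tool goes at most 41.7 mm and 7.16 degrees, less where a joint would pass 70% of its speed; a pose out of reach is approached as far as the arm can. A call with a gripper value outside its range is refused whole. OPENING is the finger opening in cm, from 0 to 8.54, set as the call begins (- or left out, the last holds). The fingers move at their own pace and stop on an object; FORCE is the grip in N (left out, the last holds). Time passes only in rows, so rows that do not move let the fingers close. It gives the time, the measured TCP pose, the force, the opening and the grip force at its end, in the units of the state.
- read_state(): the state, without advancing time (a new reading comes with each control period).
- read_camera(name): name is "scene" or "top"; returns the picture (400x640x3 uint8, blue, green, red); there is no depth.
- camera_model(name): a dict with "camera_matrix" (3x3 intrinsics, pixels), "k1" (the pictures are not rectified: a ray, as slopes to the right and down, at radius r is drawn at 1 + k1 r^2 times it, then the intrinsics apply), "R" (3x3) and "t" (3): a world point X has camera coordinates R X + t. Camera axes: x right, y down, z forward; pixel columns grow to the right and rows downward; lengths in m; the calibration is good to about 2 mm. A picture is of the moment at which its call begins. camera_model takes no time and is no camera call.
- finish_job(): hands the job in; it is judged then, once.
The state is a dict: "time": time; "q": joint angles; "joint_vel": joint speeds; "joint_torque": joint torques, N m; "tool_pos": TCP position; "tcp_rot": TCP orientation; "wrist_force": force on the tool from outside, world axes, zero at the start; "torque": the same for the moment, N m; "width": opening from 0.0 (shut) to 1.0 (fully open); "grip_force": force on a finger pad.
Only numpy, scipy, OpenCV 4.12 (cv2) and the standard library are available. Lean on these libraries where they do the work, as an engineer would, in place of code of your own. Each camera call takes 0.05 s, during which the arm holds its last target. There are 200 camera calls.

## Working session

There is one attempt and no reset: what is moved stays moved. The work goes in short steps, Python scripts to look and compute and a shell command to move; the robot and the scene stay as the last step left them, time stands still between calls to the robot, and variables do not carry over. Pictures are saved under pics/ and viewed, at most 10 in all, crops included, and the job is handed in when it is done.

```bash
ls; mkdir -p pics; python3 - <<'E'
from workcell import *
import cv2
for n in ("scene","top"):
    cv2.imwrite(f"pics/{n}0.png",read_camera(n)); m=camera_model(n); print(n,m)
print(read_state())
E
```

```text
pics
scene {'camera_matrix': array([[464.69745812,   0.        , 326.82917025],
       [  0.        , 464.69745812, 196.7016778 ],
       [  0.        ,   0.        ,   1.        ]]), 'k1': -0.043248101151759574, 'R': array([[ 0.90331778, -0.42879052,  0.01247698],
       [-0.31873334, -0.6903625 , -0.649468  ],
       [ 0.28709936,  0.58269916, -0.76028656]]), 't': array([-0.55241694,  0.16663815,  1.19312455])}
top {'camera_matrix': array([[365.55668853,   0.        , 318.01321777],
       [  0.        , 365.55668853, 200.6215548 ],
       [  0.        ,   0.        ,   1.        ]]), 'k1': -0.08030436156303063, 'R': array([[-0.02152937, -0.99948333, -0.02386537],
       [-0.98910148,  0.02477127, -0.14513662],
       [ 0.14565281,  0.02048058, -0.98912376]]), 't': array([-0.05740889,  0.56890146,  0.99989871])}
{'time': 0.1, 'q': array([ 1.10908070e+00,  2.64672454e-01,  1.60524165e+00,  6.46934985e-06,
        1.27368322e+00, -3.68956105e-02]), 'joint_vel': array([ 0.00033963, -0.00335762, -0.00496525, -0.00108417, -0.00080178,
        0.00071247]), 'joint_torque': array([-9.66112361e-05, -5.16706145e+01, -3.68589377e+01, -6.12761733e-05,
        6.22424457e-03,  1.35205451e-05]), 'tool_pos': array([0.27791087, 0.61441575, 0.23008785]), 'tcp_rot': array([-6.62196178e-01, -3.07049608e+00,  3.04870018e-03]), 'wrist_force': array([ 0.69592866,  0.08137591, -0.70950969]), 'torque': array([-0.02086148,  0.03581596, -0.00728188]), 'grip_force': 0.0, 'width': 0.999895484568967}
```

View pics/scene0.png

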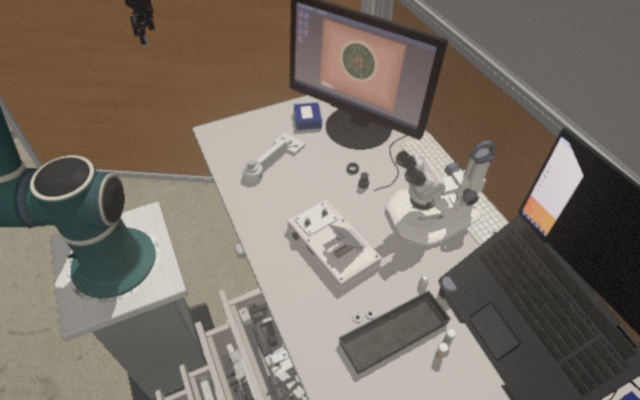

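View pics/top0.png

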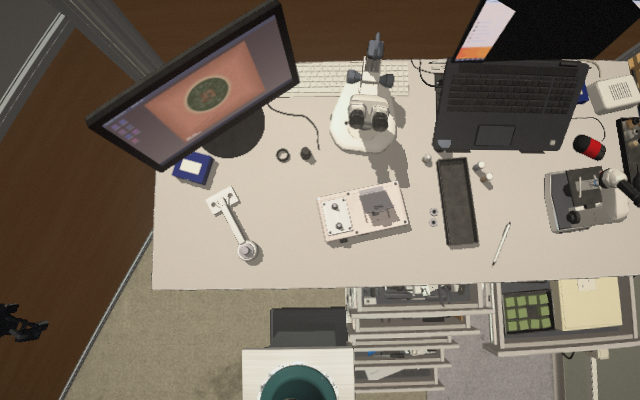

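The top view shows the base at about (363,212), with studs on its left and the cover on its right. The arm runs from its foot at (222,200) to its hub at (247,251). I'll enlarge both.

```bash
python3 - <<'E'
import cv2,numpy as np
t=cv2.imread("pics/top0.png");s=cv2.imread("pics/scene0.png")
r=lambda a,f:cv2.resize(a,None,fx=f,fy=f,interpolation=cv2.INTER_CUBIC)
def ticks(a,f,x0,y0):
    a=r(a,f)
    for x in range(0,a.shape[1],10*f): cv2.putText(a,str(x0+x//f),(x,8),0,.3,(0,0,255)); cv2.line(a,(x,8),(x,12),(0,0,255))
    for y in range(0,a.shape[0],10*f): cv2.putText(a,str(y0+y//f),(0,y+3),0,.3,(0,0,255)); 
    return a
A=ticks(t[178:248,312:416],5,312,178)
B=ticks(t[183:267,200:264],3,200,183)
C=ticks(s[195:285,282:384],3,282,195); 
D=ticks(s[125:185,235:310],3,235,125)
o=np.zeros((600,800,3),np.uint8)
for im,x,y in((A,0,0),(B,540,0),(C,0,350-20),(D,400,380)):
    h=min(im.shape[0],600-y);w=min(im.shape[1],800-x);o[y:y+h,x:x+w]=im[:h,:w]
cv2.imwrite("pics/c1.png",o)
E
```

```text
(no output)
```

View pics/c1.png

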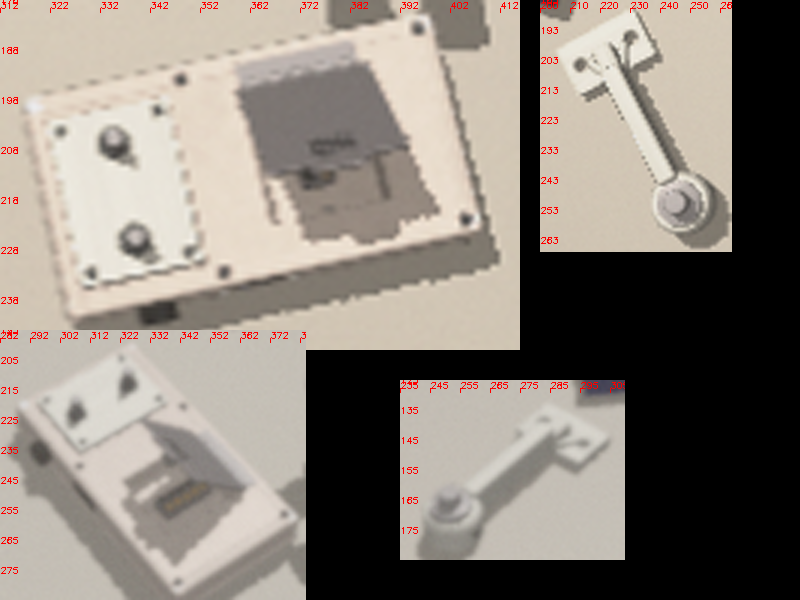

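The crop puts the stud tips at about (334.5,206) for b and (339,225) for a. The cover is open, with its hinge on the far (+x) side. The arm's foot holes are at (213,204) for a and (230,195) for b, and the hub nose is at (245,250). Next I'll cast these pixels into positions.

```bash
cat > h.py <<'E'
from workcell import *
import cv2,numpy as np
from scipy.spatial.transform import Rotation as Rn
def ray(n,p):
    m=camera_model(n);K=m["camera_matrix"]
    d=cv2.undistortPoints(np.array([[p]],float),K,np.array([m["k1"],0,0,0,0]))[0,0]
    # k1: drawn = r(1+k1 r^2), as OpenCV
    return -m["R"].T@m["t"], m["R"].T@np.array([d[0],d[1],1])
def cast(n,p,z):
    c,d=ray(n,p);return c+d*(z-c[2])/d[2]
def tri(p,q):
    c,d=ray("top",p);e,f=ray("scene",q)
    s=np.linalg.lstsq(np.c_[d,-f],e-c,rcond=None)[0];a=c+d*s[0];b=e+f*s[1]
    return (a+b)/2,np.linalg.norm(a-b)
def proj(n,X):
    m=camera_model(n);return cv2.projectPoints(np.array([X],float),cv2.Rodrigues(m["R"])[0],m["t"],m["camera_matrix"],np.array([m["k1"],0,0,0]))[0][0,0]
def fit(L,W): # rigid 2D: world = R L + t
    L=np.array(L,float);W=np.array(W,float)[:,:2];a=L-L.mean(0);b=W-W.mean(0)
    y=np.arctan2((a[:,0]*b[:,1]-a[:,1]*b[:,0]).sum(),(a*b).sum());R=np.array([[np.cos(y),-np.sin(y)],[np.sin(y),np.cos(y)]])
    t=W.mean(0)-R@L.mean(0);return y,t,R,(np.linalg.norm(L@R.T+t-W,axis=1)*1000).round(1)
def rel(pos,yaw_x=None,axis=None):
    """cm shift and turn in tool axes from the present measured pose to TCP pos, tool down with tool x at yaw_x (world)"""
    s=read_state();R=Rn.from_rotvec(s["tcp_rot"])
    print("t",s["time"],"tcp",s["tool_pos"].round(4),"F",s["wrist_force"].round(1),"w",round(s["width"],3),"grip",s["grip_force"])
    out=R.inv().apply(np.array(pos)-s["tool_pos"])*100
    if yaw_x is not None:
        c,k=np.cos(yaw_x),np.sin(yaw_x);T=Rn.from_matrix(np.c_[[c,k,0],[k,-c,0],[0,0,-1]])
        print("turn",(R.inv()*T).as_rotvec().round(3))
    print("shift cm (present axes)",out.round(2), "tool x yaw",np.arctan2(*R.as_matrix()[[1,0],0]).round(3))
E
python3 - <<'E'
from h import *
ta,tb=(338.8,225.3),(334.5,206);sa,sb=(307,220),(324.7,210)
for n,p in(("top",ta),("top",tb),("scene",sa),("scene",sb)): print(n,cast(n,p,.067).round(4))
L=[(-28,75),(28,75),(65,120),(65,-120),(-65,-120),(-65,120)]
P=[(ta,67),(tb,67),((318.5,198.5),40),((398,181.5),40),((408,223),40),((327,241.6),40)]
W=[cast("top",p,z/1e3) for p,z in P]
y,t,R,e=fit(np.array(L)/1e3,W);print("base",y,t,e)
y2,t2,R2,e2=fit(np.array(L[:2])/1e3,[cast("scene",sa,.067),cast("scene",sb,.067)]);print("base studs scene",y2,t2,e2)
for n,p in(("free edge",(365,212)),("free edge2",(394,208))):
  for z in(.07,.09,.11): 
    w=cast("top",p,z);print(n,z,(R.T@(w[:2]-t)*1000).round(0))
LA=[(-104,-28),(-104,28),(66,0)]
WA=[cast("top",(213.3,204.3),.012),cast("top",(230,195.3),.012),cast("top",(245.3,250.3),.059)]
print("arm",fit(np.array(LA)/1e3,WA))
print("nose scene",cast("scene",(249.5+0,163.5),.059),cast("top",(245.3,250.3),.059))
E
```

```text
top [ 0.4937 -0.1268  0.067 ]
top [ 0.5474 -0.1165  0.067 ]
scene [ 0.4896 -0.1351  0.067 ]
scene [ 0.5454 -0.1243  0.067 ]
base 0.18956043974432926 [ 0.53471037 -0.19672631] [1.7 1.5 6.  4.1 5.3 3.3]
base studs scene 0.19198309821993828 [ 0.53179905 -0.20334044] [0.4 0.4]
free edge 0.07 [-7. -2.]
free edge 0.09 [-9.  1.]
free edge 0.11 [-10.   3.]
free edge2 0.07 [-13. -82.]
free edge2 0.09 [-15. -78.]
free edge2 0.11 [-16. -74.]
arm (np.float64(-2.6432109599585307), array([0.48954952, 0.16542148]), array([[-0.87835727,  0.47800471],
       [-0.47800471, -0.87835727]]), array([1.1, 0.2, 1. ]))
nose scene [0.42400959 0.12955996 0.059     ] [0.43083504 0.13323064 0.059     ]
```

```bash
python3 -m crank '[[[0,0,0,0,0,0.12],[0,0,0,0,0,0.12],[0,0,0,0,0,0.12],[0,0,0,0,0,0.12],[0,0,0,0,0,0.12],[0,0,0,0,0,0.12],[0,0,0,0,0,0.12],[0,0,0,0,0,0.117]]]' 0 40; python3 - <<'E'
from h import *
rel((.552,-.230,.14),1.76)
E
```

```text
time: 0.77
tool_pos: [0.278, 0.6146, 0.2305]
tcp_rot: [2.009, 2.415, -0.002]
wrist_force: [0.3, -0.4, 0.3]
width: -0.006
grip_force: 0.0
t 0.7667 tcp [0.278  0.6146 0.2305] F [ 0.3 -0.4  0.3] w -0.006 grip 0.0
turn [-0.001  0.001 -0.006]
shift cm (present axes) [-88.03  11.57   9.13] tool x yaw 1.754
```

```bash
python3 -m crank '[[[-4,0.5,0,0,0,0],[-4,0.5,0,0,0,0],[-4,0.5,0,0,0,0],[-4,0.5,0,0,0,0],[-4,0.5,0,0,0,0],[-4,0.5,0,0,0,0],[-4,0.5,0,0,0,0],[-4,0.5,0,0,0,0]]]' >/dev/null; python3 -m crank '[[[-4,0.5,0,0,0,0],[-4,0.5,0,0,0,0],[-4,0.5,0,0,0,0],[-4,0.5,0,0,0,0],[-4,0.5,0,0,0,0],[-4,0.5,0,0,0,0],[-4,0.5,0,0,0,0],[-4,0.5,0,0,0,0]]]'; python3 - <<'E'
from h import *
rel((.552,-.230,.14),1.76)
E
```

```text
time: 2.1
tool_pos: [0.4768, -0.0006, 0.231]
tcp_rot: [-2.002, -2.421, -0.0]
wrist_force: [1.9, 0.5, -0.7]
width: -0.002
grip_force: 0.0
t 2.1 tcp [ 0.4768 -0.0006  0.231 ] F [ 1.9  0.5 -0.7] w -0.002 grip 0.0
turn [-0. -0. -0.]
shift cm (present axes) [-23.95   3.08   9.1 ] tool x yaw 1.76
```

```bash
python3 -m crank '[[[-3.9,0.5,0,0,0,0],[-4,0.5,0,0,0,0],[-4,0.5,0,0,0,0],[-4,0.5,0,0,0,0],[-4,0.5,0,0,0,0],[-4,0.5,3,0,0,0],[0,0,3,0,0,0],[0,0,3,0,0,0]]]'; python3 - <<'E'
from h import *
rel((.552,-.230,.14),1.76)
r=lambda a,f:cv2.resize(a,None,fx=f,fy=f,interpolation=cv2.INTER_CUBIC)
t=read_camera("top");s=read_camera("scene");cv2.imwrite("pics/top1.png",t);cv2.imwrite("pics/scene1.png",s)
o=np.zeros((600,800,3),np.uint8);a=r(t[160:260,290:420],3);b=r(s[170:300,260:400],3);o[:a.shape[0],:390]=a;o[:b.shape[0],395:395+420-15]=b[:,:405]
cv2.imwrite("pics/c2.png",o[:400])
E
```

```text
time: 2.77
tool_pos: [0.5501, -0.2238, 0.1459]
tcp_rot: [2.004, 2.416, 0.001]
wrist_force: [-0.2, 1.0, -0.1]
width: -0.0
grip_force: 0.0
t 2.7667 tcp [ 0.5501 -0.2238  0.1459] F [-0.2  1.  -0.1] w -0.0 grip 0.0
turn [ 0.002  0.001 -0.003]
shift cm (present axes) [-0.64  0.07  0.59] tool x yaw 1.757
```

View pics/c2.png

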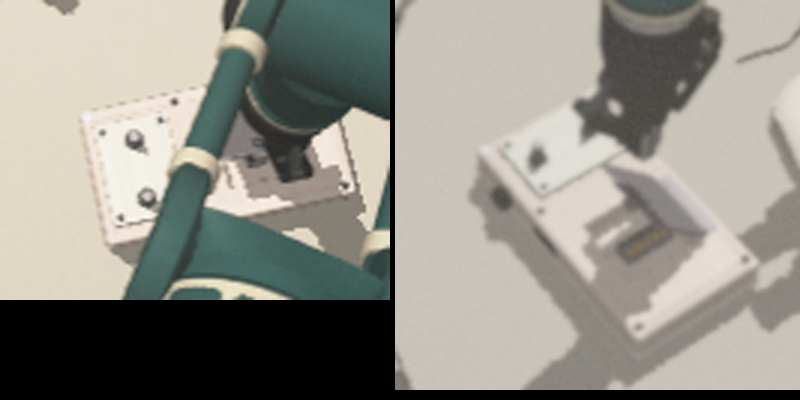

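The gripper is above the open cover, with the cover's free edge on the near side. I'll push down and watch the force.

```bash
python3 -m crank '[[[0,0,0,0,0,0],[0,0,1,0,0,0],[0,0,1,0,0,0],[0,0,1,0,0,0],[0,0,1,0,0,0],[0,0,1,0,0,0],[0,0,0,0,0,0]]]'; python3 -m crank '[[[0,0,1,0,0,0],[0,0,1,0,0,0],[0,0,1,0,0,0],[0,0,0,0,0,0]]]'
```

```text
time: 3.45
tool_pos: [0.5475, -0.2201, 0.0936]
tcp_rot: [-1.999, -2.418, 0.002]
wrist_force: [0.4, 0.6, 0.7]
width: -0.001
grip_force: 0.0
time: 3.78
tool_pos: [0.5476, -0.2204, 0.0637]
tcp_rot: [-2.0, -2.418, 0.002]
wrist_force: [-0.7, 0.4, -0.6]
width: -0.002
grip_force: 0.0
```

```bash
python3 -m crank '[[[0,0,0.8,0,0,0],[0,0,0,0,0,0],[0,0,-2,0,0,0],[0,0,-2,0,0,0],[-0.5,-1.5,-1,0,0,0],[-0.6,-1.7,0,0,0,0],[0,0,0,0,0,0],[0,0,0,0,0,0]]]'; python3 - <<'E'
from h import *
y=.1896;R=np.array([[np.cos(y),-np.sin(y)],[np.sin(y),np.cos(y)]]);t=np.array([.5347,-.196])
s=read_state();print(R.T@(s["tool_pos"][:2]-t))
r=lambda a,f:cv2.resize(a,None,fx=f,fy=f,interpolation=cv2.INTER_CUBIC)
s=read_camera("scene");cv2.imwrite("pics/scene2.png",s);cv2.imwrite("pics/c3.png",r(s[170:300,260:400],4))
E
```

```text
time: 4.45
tool_pos: [0.5196, -0.2382, 0.1087]
tcp_rot: [2.003, 2.419, 0.001]
wrist_force: [1.3, 0.3, 0.6]
width: -0.001
grip_force: 0.0
[-0.02273964 -0.03858582]
```

View pics/c3.png

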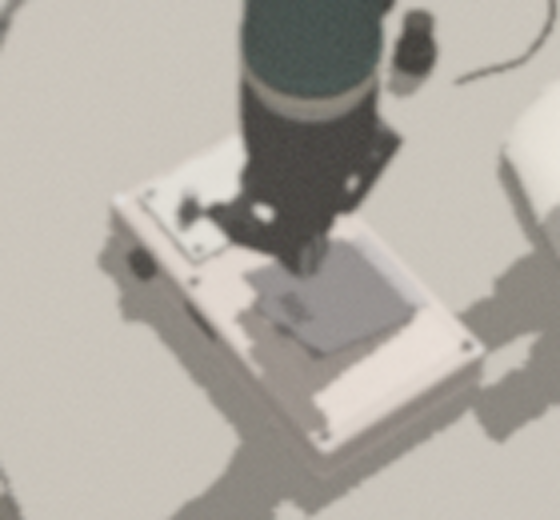

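The cover now lies low and the fingertips are above its press point. I'll press it home.

```bash
python3 -m crank '[[[0,0,2,0,0,0],[0,0,2,0,0,0],[0,0,1,0,0,0],[0,0,0.5,0,0,0],[0,0,0,0,0,0]]]'; python3 -m crank '[[[0,0,0.4,0,0,0],[0,0,0.3,0,0,0],[0,0,0,0,0,0]]]';python3 -m crank '[[[0,0,0.2,0,0,0],[0,0,0,0,0,0],[0,0,0,0,0,0]]]'
```

```text
time: 4.92
tool_pos: [0.5191, -0.2371, 0.0519]
tcp_rot: [-1.999, -2.419, 0.001]
wrist_force: [-0.3, -0.1, -0.6]
width: -0.001
grip_force: 0.0
time: 5.17
tool_pos: [0.5201, -0.2379, 0.0463]
tcp_rot: [2.002, 2.421, 0.0]
wrist_force: [0.4, 1.1, -0.2]
width: 0.001
grip_force: 0.0
time: 5.42
tool_pos: [0.5201, -0.2381, 0.0446]
tcp_rot: [2.002, 2.421, 0.0]
wrist_force: [-0.2, -0.1, 0.4]
width: 0.002
grip_force: 0.0
```

```bash
python3 -m crank '[[[0,0,0.15,0,0,0],[0,0,0,0,0,0],[0,0,0,0,0,0]]]';python3 -m crank '[[[0,0,0.15,0,0,0],[0,0,0,0,0,0],[0,0,0,0,0,0]]]'
```

```text
time: 5.67
tool_pos: [0.5202, -0.2381, 0.0442]
tcp_rot: [2.002, 2.421, 0.0]
wrist_force: [-2.3, 0.8, 6.9]
width: 0.002
grip_force: 3.9
time: 5.92
tool_pos: [0.5202, -0.2382, 0.0439]
tcp_rot: [2.002, 2.421, 0.0]
wrist_force: [-5.6, 2.4, 15.4]
width: 0.003
grip_force: 7.6
```

The cover is firmly seated: 15 N at its shut height. Next I lift, turn and head for the arm.

```bash
python3 -m crank '[[[0,0,-3,0,0,0],[0,0,-4,0,0,0.1],[0,0,-4,0,0,0.12],[0,0,-3,0,0,0.12],[0,0,0,0,0,0.12],[0,0,0,0,0,0.12],[0,0,0,0,0,0.12],[0,0,0,0,0,0.12]]]' 8.5 >/dev/null; python3 -m crank '[[[0,0,0,0,0,0.12],[0,0,0,0,0,0.12],[0,0,0,0,0,0.12],[0,0,0,0,0,0.12],[0,0,0,0,0,0.08],[0,0,0,0,0,0],[0,0,0,0,0,0]]]';python3 - <<'E'
from h import *
rel((.4895,.1654,.12),.498)
E
```

```text
time: 7.17
tool_pos: [0.5198, -0.2379, 0.1813]
tcp_rot: [-3.084, -0.597, 0.0]
wrist_force: [-0.1, 0.1, -0.7]
width: 1.0
grip_force: 0.0
t 7.1667 tcp [ 0.5198 -0.2379  0.1813] F [-0.1  0.1 -0.7] w 1.0 grip 0.0
turn [-0.     0.    -0.116]
shift cm (present axes) [ 12.23 -38.55   6.13] tool x yaw 0.382
```

```bash
python3 -m crank '[[[0,0,0,0,0,-0.116],[1.66,-3.69,0,0,0,0],[1.66,-3.69,0,0,0,0],[1.66,-3.69,0,0,0,0],[1.66,-3.69,0,0,0,0],[1.66,-3.69,0,0,0,0],[1.66,-3.69,0,0,0,0],[1.66,-3.69,0,0,0,0]]]' >/dev/null; python3 -m crank '[[[1.66,-3.69,0,0,0,0],[1.66,-3.69,0,0,0,0],[1.66,-3.69,0,0,0,0],[0,0,3,0,0,0],[0,0,3,0,0,0],[0,0,0,0,0,0],[0,0,0,0,0,0]]]';python3 - <<'E'
from h import *
rel((.4895,.1654,.007),.498)
r=lambda a,f:cv2.resize(a,None,fx=f,fy=f,interpolation=cv2.INTER_CUBIC)
t=read_camera("top");s=read_camera("scene");cv2.imwrite("pics/top3.png",t);cv2.imwrite("pics/scene3.png",s)
o=np.zeros((600,800,3),np.uint8)
for im,x,y in((r(t[183:273,195:285],3),0,0),(r(s[80:200,220:320],3),275,0),(r(t[170:250,310:420],3),0,362-90),(r(s[195:290,282:384],2),580,0)):
    h=min(im.shape[0],600-y);w=min(im.shape[1],800-x);o[y:y+h,x:x+w]=im[:h,:w]
cv2.imwrite("pics/c4.png",o)
E
```

```text
time: 8.42
tool_pos: [0.4883, 0.1652, 0.1197]
tcp_rot: [3.045, 0.774, -0.008]
wrist_force: [-0.4, 0.7, 0.8]
width: 0.996
grip_force: 0.0
t 8.4167 tcp [0.4883 0.1652 0.1197] F [-0.4  0.7  0.8] w 0.996 grip 0.0
turn [-0.001  0.005 -0.   ]
shift cm (present axes) [ 0.17  0.05 11.27] tool x yaw 0.498
```

View pics/c4.png

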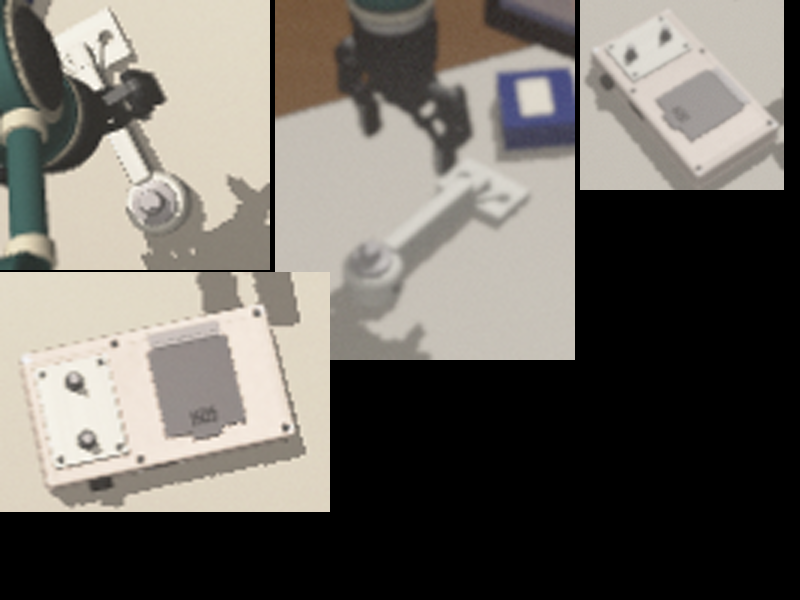

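The cover lies flat and shut, and the fingers straddle the bar near the hub. I'll descend and grip.

```bash
python3 -m crank '[[[0.17,0.05,3,0,0,0],[0,0,3,0,0,0],[0,0,2.5,0,0,0],[0,0,1.5,0,0,0],[0,0,1.1,0,0,0],[0,0,0,0,0,0],[0,0,0,0,0,0]]]'; python3 -m crank '[[[0,0,0,0,0,0],[0,0,0,0,0,0],[0,0,0,0,0,0],[0,0,0,0,0,0],[0,0,0,0,0,0],[0,0,0,0,0,0],[0,0,0,0,0,0],[0,0,0,0,0,0]]]' 0 90
```

```text
time: 9.1
tool_pos: [0.4933, 0.1658, 0.0115]
tcp_rot: [-3.046, -0.77, -0.002]
wrist_force: [-0.4, 0.7, -0.2]
width: 0.995
grip_force: 0.0
time: 9.77
tool_pos: [0.4923, 0.1669, 0.0114]
tcp_rot: [-3.045, -0.77, -0.001]
wrist_force: [-3.1, 3.9, 6.0]
width: 0.217
grip_force: 90.0
```

```bash
python3 -m crank '[[[0,0,-0.5,0,0,0],[0,0,-1,0,0,0],[0,0,-1.5,0,0,0],[0,0,-2,0,0,0],[0,0,-3,0,0,0],[0,0,-3,0,0,0],[0,0,-3,0,0,0],[0,0,0,0,0,0]]]'; python3 -m crank '[[[0,0,0,0,0,0],[0,0,0,0,0,0]]]';  python3 - <<'E'
from h import *
rel((.5402,-.2238,.14),1.76)
print(read_state()["torque"])
r=lambda a,f:cv2.resize(a,None,fx=f,fy=f,interpolation=cv2.INTER_CUBIC)
t=read_camera("top");s=read_camera("scene");cv2.imwrite("pics/top4.png",t);cv2.imwrite("pics/scene4.png",s)
o=np.zeros((400,800,3),np.uint8)
for im,x,y in((r(t[163:273,175:285],3),0,0),(r(s[70:200,210:340],3),335,0)):
    h=min(im.shape[0],600-y);w=min(im.shape[1],800-x);o[y:y+h,x:x+w]=im[:h,:w]
cv2.imwrite("pics/c5.png",o)
E
```

```text
time: 10.43
tool_pos: [0.4959, 0.1668, 0.1567]
tcp_rot: [3.045, 0.771, 0.017]
wrist_force: [2.8, 0.7, -6.6]
width: 0.219
grip_force: 89.0
time: 10.6
tool_pos: [0.4902, 0.1653, 0.1482]
tcp_rot: [3.045, 0.771, -0.006]
wrist_force: [0.6, -0.8, -9.6]
width: 0.218
grip_force: 88.7
t 10.6 tcp [0.4902 0.1653 0.1482] F [ 0.6 -0.8 -9.6] w 0.218 grip 88.72754216194153
turn [-0.003  0.003 -1.264]
shift cm (present axes) [-14.11  36.61   0.85] tool x yaw 0.496
[-0.01929454  0.04925039 -0.00160823]
```

View pics/c5.png

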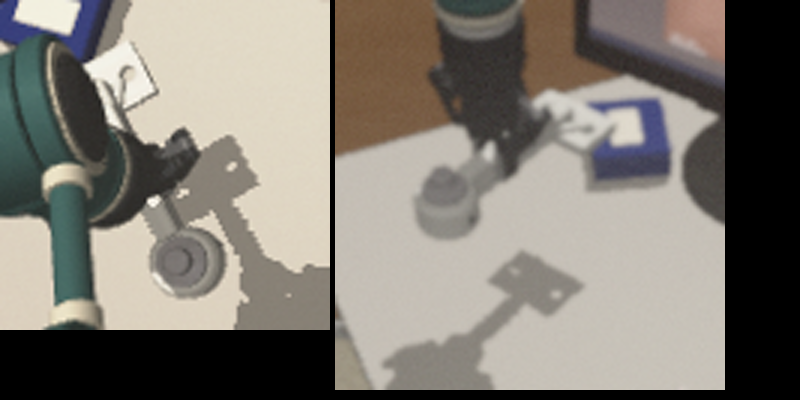

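The arm is gripped and lifted, and looks level. I'll move halfway, then turn over open desk away from the blue box and the microscope.

```bash
python3 -m crank '[[[-0.6,1.5,0,0,0,0],[-1.2,3,0,0,0,0],[-1.2,3,0,0,0,0],[-1.2,3,0,0,0,0],[-1.2,3,0,0,0,0],[-1.2,3,0,0,0,0],[-0.6,1.5,0,0,0,0],[0,0,0,0,0,-0.06]]]' >/dev/null; python3 -m crank '[[[0,0,0,0,0,-0.11],[0,0,0,0,0,-0.12],[0,0,0,0,0,-0.12],[0,0,0,0,0,-0.12],[0,0,0,0,0,-0.12],[0,0,0,0,0,-0.12],[0,0,0,0,0,-0.12],[0,0,0,0,0,-0.12]]]' >/dev/null;python3 -m crank '[[[0,0,0,0,0,-0.12],[0,0,0,0,0,-0.12],[0,0,0,0,0,-0.014],[0,0,0,0,0,0],[0,0,0,0,0,0]]]';  python3 - <<'E'
from h import *
rel((.5402,-.2238,.14),1.76)
E
```

```text
time: 12.45
tool_pos: [0.5134, -0.0265, 0.1489]
tcp_rot: [-2.004, -2.416, 0.002]
wrist_force: [-0.4, 0.7, -9.4]
width: 0.223
grip_force: 89.6
t 12.45 tcp [ 0.5134 -0.0265  0.1489] F [-0.4  0.7 -9.4] w 0.223 grip 89.61864709854126
turn [-0.003 -0.001 -0.003]
shift cm (present axes) [-19.89  -1.01   0.88] tool x yaw 1.757
```

```bash
python3 -m crank '[[[-1.5,-0.1,0,0,0,0],[-3,-0.2,0,0,0,0],[-3.5,-0.2,0,0,0,0],[-3.5,-0.2,0,0,0,0],[-3.5,-0.2,0,0,0,0],[-3,-0.1,0,0,0,0],[-1.6,0,0,0,0,0],[0,0,0,0,0,0]]]' >/dev/null; python3 -m crank '[[[0,0,0.5,0,0,0],[0,0,0.5,0,0,0],[0,0,0,0,0,0],[0,0,0,0,0,0],[0,0,0,0,0,0]]]';  python3 - <<'E'
from h import *
rel((.5402,-.2238,.1),1.76)
t=read_camera("top");s=read_camera("scene");cv2.imwrite("pics/top5.png",t);cv2.imwrite("pics/scene5.png",s)
r=lambda a,f:cv2.resize(a,None,fx=f,fy=f,interpolation=cv2.INTER_CUBIC)
o=np.zeros((520,800,3),np.uint8)
def ticks(a,f,x0,y0):
    a=r(a,f)
    for x in range(0,a.shape[1],10*f): cv2.putText(a,str(x0+x//f),(x,8),0,.3,(0,0,255)); cv2.line(a,(x,8),(x,12),(0,0,255))
    for y in range(0,a.shape[0],10*f): cv2.putText(a,str(y0+y//f),(0,y+3),0,.3,(0,0,255)); 
    return a
for im,x,y in((ticks(t[165:250,305:395],4,305,165),0,0),(ticks(s[155:285,275:385],4,275,155),362,0)):
    h=min(im.shape[0],520-y);w=min(im.shape[1],800-x);o[y:y+h,x:x+w]=im[:h,:w]
cv2.imwrite("pics/c6.png",o)
E
```

```text
time: 13.53
tool_pos: [0.5411, -0.2199, 0.14]
tcp_rot: [-2.0, -2.422, 0.0]
wrist_force: [0.0, 0.2, -8.8]
width: 0.219
grip_force: 89.7
t 13.5333 tcp [ 0.5411 -0.2199  0.14  ] F [ 0.   0.2 -8.8] w 0.219 grip 89.67127561569214
turn [-0.001 -0.001  0.001]
shift cm (present axes) [-0.37 -0.16  4.  ] tool x yaw 1.761
```

View pics/c6.png

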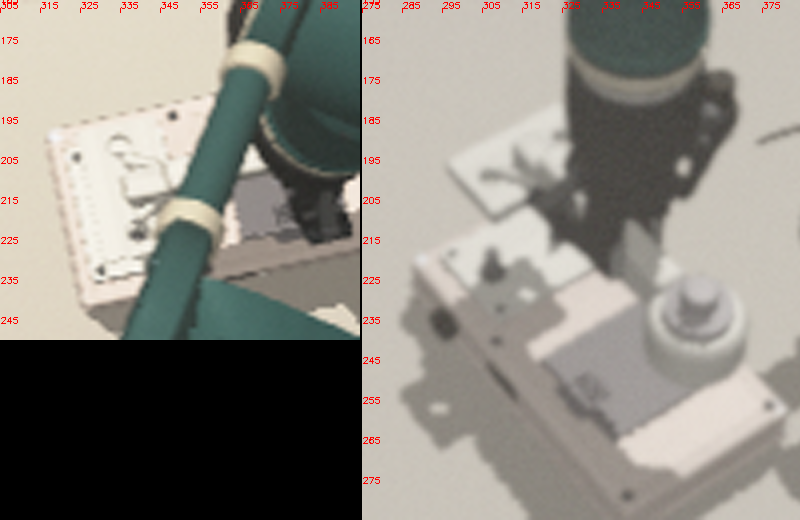

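The top view shows foot hole_b at about (334.5,201) and stud_a at (339,223). The scene view shows hole_a at about (306.5,199) and the hub nose at (359.5,227.5). I'll compare these with predicted pixels.

```bash
python3 - <<'E'
from h import *
s=read_state();R=Rn.from_rotvec(s["tcp_rot"]).as_matrix();p=s["tool_pos"]
u=-R[:,0];u[2]=0;u/=np.linalg.norm(u);v=np.array([-u[1],u[0],0])
bz=p[2]-.0114;B=p+.0032*u
H=lambda x,y,z:np.r_[(B+x*u+y*v)[:2],bz+z]
for n,X in(("hole_a top",H(-.104,-.028,.012)),("hole_b top",H(-.104,.028,.012)),("nose",H(.066,0,.059)),
 ("foot1",H(-.13,-.043,.012)),("foot2",H(-.13,.043,.012)),("foot3",H(-.078,-.043,.012)),("foot4",H(-.078,.043,.012))):
    print(n,X.round(4),"top",proj("top",X).round(1),"scene",proj("scene",X).round(1))
y=.1896;Rb=np.array([[np.cos(y),-np.sin(y)],[np.sin(y),np.cos(y)]])
for t in((.5347,-.1953),):
  for n,l in(("a",(-.028,.075)),("b",(.028,.075))):
    w=np.r_[Rb@l+t,.067];print(n,w.round(4),"top",proj("top",w).round(1),"scene",proj("scene",w).round(1))
print(cast("top",(334.5,201),bz+.012),cast("scene",(306.5,199),bz+.012),cast("scene",(359.5,227.5),bz+.059))
E
```

```text
hole_a top [ 0.4951 -0.1266  0.1412] top [339.7 222.5] scene [307.  198.5]
hole_b top [ 0.5501 -0.1161  0.1412] top [334.9 201.2] scene [325.2 188.7]
nose [ 0.5547 -0.2883  0.1882] top [405.8 194.8] scene [360.1 226.4]
foot1 [ 0.4754 -0.1039  0.1412] top [331.  230.4] scene [296.2 194.8]
foot2 [ 0.5599 -0.0877  0.1412] top [323.8 197.7] scene [324. 180.]
foot3 [ 0.4852 -0.155   0.1412] top [351.  226.1] scene [308.1 207.9]
foot4 [ 0.5697 -0.1388  0.1412] top [343.5 193.4] scene [336.2 192.4]
a [ 0.4931 -0.1269  0.067 ] top [338.9 225.5] scene [306.9 217.3]
b [ 0.5481 -0.1164  0.067 ] top [334.5 205.8] scene [324.3 207.6]
[ 0.55058844 -0.11500639  0.14120119] [ 0.49324522 -0.12744728  0.14120119] [ 0.55203645 -0.2903629   0.18820119]
```

```bash
python3 -m crank '[[[0,-0.2,1,0,0,0],[0,0,1,0,0,0],[0,0,1,0,0,0],[0,0,0.8,0,0,0],[0,0,0.2,0,0,0],[0,0,0,0,0,0],[0,0,0,0,0,0]]]'; python3 - <<'E'
from h import *
t=cv2.imread("pics/top3.png");s=cv2.imread("pics/scene3.png")
f=12
def big(a,n,x0,y0,w,h):
    o=cv2.resize(a[y0:y0+h,x0:x0+w],None,fx=f,fy=f,interpolation=cv2.INTER_NEAREST)
    y=.1896;Rb=np.array([[np.cos(y),-np.sin(y)],[np.sin(y),np.cos(y)]])
    for l in((-.028,.075),(.028,.075)):
      for z,c in((.067,(0,0,255)),(.045,(255,0,0))):
        P=[proj(n,np.r_[Rb@(np.array(l)+.005*np.array([np.cos(k),np.sin(k)]))+(.5347,-.1953),z]) for k in np.linspace(0,6.28,25)]
        cv2.polylines(o,[np.int32([((p[0]-x0+.5)*f,(p[1]-y0+.5)*f) for p in P])],True,c,1)
    return o
A=big(t,"top",322,196,30,40);B=big(s,"scene",297,200,36,30)
o=np.zeros((480,800,3),np.uint8);o[:480,:360]=A;o[:360,366:366+432]=B;cv2.imwrite("pics/c7.png",o)
E
```

```text
time: 14.22
tool_pos: [0.5393, -0.2214, 0.1]
tcp_rot: [-2.002, -2.421, 0.0]
wrist_force: [-1.0, -0.3, -8.4]
width: 0.217
grip_force: 89.6
```

View pics/c7.png

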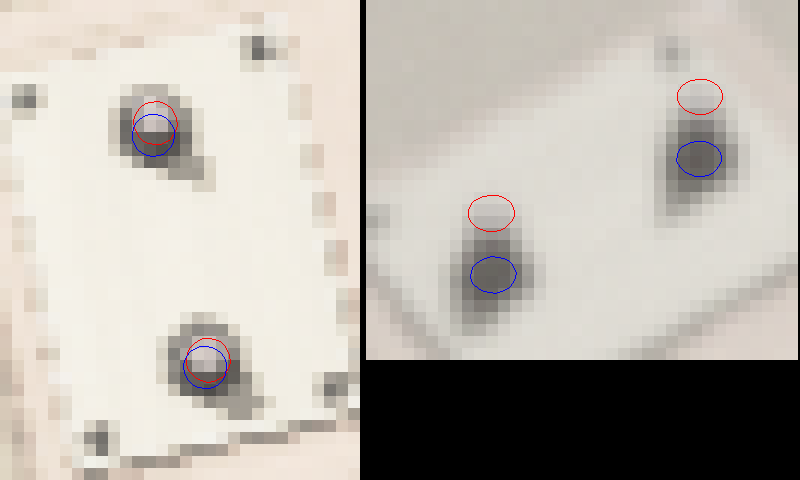

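The overlays match the stud tips, and both views give the same small offset. One last nudge of 1 mm, then let it settle and check.

```bash
python3 -m crank '[[[0.1,0,0,0,0,0],[0,0,0,0,0,0],[0,0,0,0,0,0],[0,0,0,0,0,0],[0,0,0,0,0,0],[0,0,0,0,0,0]]]'; python3 - <<'E'
from h import *
s=read_camera("scene");t=read_camera("top")
st=read_state();R=Rn.from_rotvec(st["tcp_rot"]).as_matrix();p=st["tool_pos"]
u=-R[:,0];u[2]=0;u/=np.linalg.norm(u);v=np.array([-u[1],u[0],0]);bz=p[2]-.0114;B=p+.0032*u
H=lambda x,y,z:np.r_[(B+x*u+y*v)[:2],bz+z]
print(H(-.104,-.028,0),H(-.104,.028,0),"tilt",R[:,2],np.abs(st["joint_vel"]).max())
f=5
def big(a,n,x0,y0,w,h):
    o=cv2.resize(a[y0:y0+h,x0:x0+w],None,fx=f,fy=f,interpolation=cv2.INTER_CUBIC)
    for C,r in((H(-.104,-.028,.012),.007),(H(-.104,.028,.012),.007),(H(.066,0,.036),.03)):
        P=[proj(n,C+r*np.array([np.cos(k),np.sin(k),0])) for k in np.linspace(0,6.28,25)]
        cv2.polylines(o,[np.int32([((p[0]-x0+.5)*f,(p[1]-y0+.5)*f) for p in P])],True,(0,0,255),1)
    return o
o=np.zeros((600,800,3),np.uint8);A=big(t,"top",310,180,50,60);o[:300,:250]=A;C=big(s,"scene",280,170,105,110);o[:550,260:785]=C;cv2.imwrite("pics/c8.png",o)
E
```

```text
time: 14.72
tool_pos: [0.5394, -0.2205, 0.1006]
tcp_rot: [2.002, 2.421, 0.0]
wrist_force: [-0.4, 0.9, -8.8]
width: 0.22
grip_force: 89.6
[ 0.49280299 -0.12664354  0.08907892] [ 0.54780584 -0.11612278  0.08907892] tilt [ 6.94976805e-05 -2.53005197e-05 -9.99999997e-01] 0.0017306034884439043
```

View pics/c8.png

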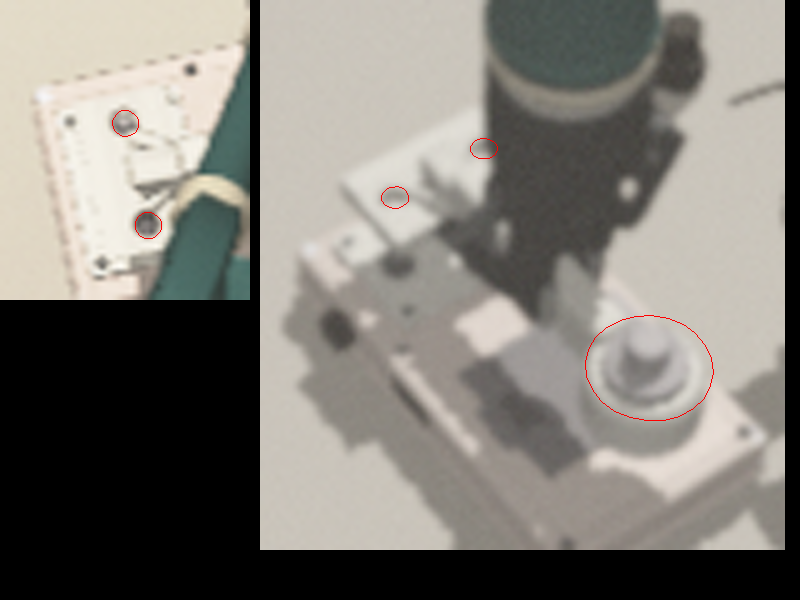

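The predicted circles fall on the holes, and in the top view the dark studs show through both of them. The arm is level, still and about 22 mm above the tips, and the cover is shut. Handing in.

```bash
python3 -c "
from workcell import *
print(finish_job())"
```

```text
the job is handed in; nothing more can be done
None
```

I handed the job in at about 15 s of the 51 s allowed: the cover is shut, and the camera arm is held level and still with each foot hole over its stud, about 22 mm above the tips by my estimate; the hand-in gave no verdict.

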